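Set up the table easel on its kickstand and hold it

ROBOT

A 6-joint arm with a two-finger parallel gripper is mounted at the origin on the work surface. World frame = base frame: x ahead of the robot, y to its left, z up, the work surface at z = 0. Lengths are in m, angles in rad, forces in N, time in s.
With the tool pointing down it reaches from about 0.275 to 0.725 m from the base axis. Payload 15.9 kg.
Tool frame: the origin (TCP) lies between the finger pads; the fingertips stand 8 mm ahead of it and the grasp point (between the pads) lies 11 mm behind it; z points along the fingers, y is the line along which they close (so a half turn about z gives the same grasp; the last joint's range is limited). The gripper opens to 85 mm and grips with 20 to 120 N. Pads are 22 mm wide; open, the fingers measure 114 mm over their backs; the gripper's body (76 mm by 85 mm) begins 54 mm behind the grasp point. The pads swing forward as they close: fully open they stand 13 mm farther back than shut.
Start: joints at [1.26, 0.213, -0.034, 1.323, 0, 1.571], TCP at [0.153, 0.476, 0.217] pointing down, gripper open.
Joint ranges: [-2.98, 2.98], [-0.74, 1.72], [-1.14, 1.35], [-2.1, 2.04], [-1.57, 1.44], [-3.14, 3.14]. Speed limits (rad/s): [1.89, 1.89, 2.39, 2.57, 3.14, 3.14].

INTERFACE

Orientations are given as a 3x3 rotation matrix whose columns are the frame's x, y, z axes.
In Python, from cell import ctrl gives the robot as it stands. The module is installed in compiled form; this text tells all that it offers.
- The arm moves only by the tool drive_tool, never from a script. Its argument "targets" is a list that holds one entry, the list of rows, each a list of 7 numbers: the shift along the tool's x, y, z as a fraction of full scale, then the turn, a rotation vector about the tool's x, y, z as a fraction of full scale, then the closure in counts, from 0 (fully open) to 255 (shut). In form: [[[dx, dy, dz, ax, ay, az, jaw], ...]]. A call has 1 to 10 rows; each row is the pose to reach, as a shift and turn from the pose commanded when the call began, along the tool's axes at that moment, turning the shorter way round; what a row does not reach only later rows make up. Full scale, the value 1, is 0.25 m for a shift and pi rad for a turn. A row lasts 1/10 s, in which the tool goes at most 50 mm and 8.59 degrees, less where a joint would pass 70% of its speed; a pose out of reach is approached as far as the arm can. A call with a number of a shift or a turn outside -1 to 1 is refused whole. A call with a gripper value outside its range is refused whole. The fingers move at their own pace and stop on an object; "squeeze" is the grip in N (left out, the last holds). Time passes only in rows, so rows that repeat a pose let the fingers close. It gives the time, the measured TCP pose, the force, the opening and the grip force at its end, in the units of the state.
- ctrl.get_state(): the state, without advancing time (a new reading comes with each control period).
- ctrl.get_image(name): name is "scene" or "top"; returns a dict with "img" (400x640x3 uint8, red, green, blue), "vfov" (degrees; the focal length in pixels is half the picture's height over the tangent of half this angle, whatever the lens; pixels are square), "cx", "cy" (the principal point, pixels), "R" (3x3) and "t" (3): a world point X has camera coordinates R X + t. Camera axes: x right, y down, z forward; pixel columns grow to the right and rows downward; lengths in m; the calibration is good to about 2 mm. A picture is of the moment at which its call begins. There is no depth.
- ctrl.sign_off(): hands the job in; it is judged then, once.
Trained networks look in a picture, given as the dict that the camera call returned (one of the last four; its "shot" number tells which), for a name from the list of things; names that differ only in an ending like _2 or _b are one class to them, and where a whole thing is asked for, a point or a joint stands for the part that bears it (a point fixed in the world has none). Each returns a list of dicts, best first, with "conf" (0 to 1); they miss things now and then, are a little off and sometimes report something else, mostly with a low value. They report only what shows in the picture. A call takes as long as a camera call.
- ctrl.find_in(thing, picture): "extent" ([left, top, right, bottom] in pixels, round what is visible of it).
- ctrl.spot_point(thing, picture): "at" ([column, row] in pixels: a listed point, or the origin of a listed thing).
The state is a dict: "clock": time; "qpos": joint angles; "dq": joint speeds; "effort": joint torques, N m; "tcp_pos": TCP position; "tool_rot": TCP orientation; "wrist_force": force on the tool from outside, world axes, zero at the start; "ft_torque": the same for the moment, N m; "opening": finger opening in m; "grasp_force": force on a finger pad.
Only numpy, scipy, OpenCV 4.12 (cv2) and the standard library are available. Lean on these libraries where they do the work, as an engineer would, in place of code of your own. Each camera call takes 0.05 s, during which the arm holds its last target. There are 200 camera calls.

TASK

The small wooden table easel leans against the stack of canvases with its kickstand folded. While it still leans there, push the kickstand down past its spring until it snaps fully down; then take the easel by its top rail, swing it upright off the stack onto its two feet and the kickstand, and finish still gripping the rail firmly, standing still, so that it cannot tip when a canvas is set on it. Do not let the easel fall over, and leave the paint jars and other things around it where they are.

Things in the scene. Friction and masses are not known exactly. Their poses are not given: they have to be found in the camera images.
- canvases: stack of ten blank stretched canvases, 200 x 300 mm and 170 mm tall, between the robot and the easel; it does not move. Origin at the centre of its underside, x towards the easel, z up. The easel leans on the upper edge of its x = +100 mm side
- easel: loose open beech table easel, 300 mm tall, 240 mm wide, 0.7 kg: uprights 18 mm thick, 20 mm wide, centred 90 mm left and right, joined by rails at 55, 170 and 290 mm up; canvas ledge low in front. Origin at the bottom, midway between the feet; z up the uprights, x out of its back, y to its left. At the start it leans 0.40 rad towards the robot, front on the canvases, back facing away and up
- top_rail (a point): centre of the easel's top rail (18 mm thick, 20 mm high, 160 mm clear between the uprights), axes as the easel's: a grip from above along the easel's -z, closing along its x, takes the rail
- foot_left (a point): centre of the round rubber foot (a cylinder of 9 mm radius lying along the easel's y) under the left upright; 9 mm above the table when it stands. The easel swings up about the line through both feet. On both feet and the lowered kickstand it leans back (top towards its +x) by 0.09 rad
- foot_right (a point): the same under the right upright
- kick_pivot (a point): pivot of the kickstand on the back of the middle rail, 30 mm behind and 170 mm above the easel's origin, axes as the easel's. With f = joint - 0.20 the kickstand points from here along (0.408 sin f, cos f, -0.913 sin f): it swings down in a plane that slopes out of the easel's back
- kick_foot (a point): centre of the round rubber end (9 mm radius) of the kickstand, a steel rod 12 mm thick, 171 mm from pivot to this point; 9 mm above the table when it stands on it. Folded, the rod sticks out to the easel's left, a little above level, its last 65 mm beyond the left upright
- kickstand (a joint): angle of the kickstand, rad: 0 folded, 1.99 fully down at its stop. An over-centre spring holds it folded (a push of about 1 N near its tip starts it) until 0.85; past that the spring throws it down to the stop and keeps it there
- jar_orange: screw-lidded jar of orange paint, 68 mm across, 90 mm tall, near the easel's left foot; a bystander. Origin at its underside
- jar_pink: screw-lidded jar of pink paint, 74 mm across, 105 mm tall, near the easel's right foot; a bystander. Origin at its underside
- jar_red: small jar of red paint, 60 mm across, 75 mm tall, beyond the easel; a bystander. Origin at its underside
- paint_tube: aluminium paint tube lying flat just behind the easel's left foot, 105 mm long, 25 mm high; a bystander. Origin at its underside
- palette_knife: palette knife with a wooden handle lying flat beyond the easel, 200 mm long; a bystander. Origin at its underside
- mixing_cup: white ceramic mixing cup, 68 mm across, 75 mm tall, to the right of the pink jar; a bystander. Origin at its underside
- tape_roll: roll of masking tape lying flat, 90 mm across, 24 mm tall, to the left of the orange jar; a bystander. Origin at its underside

How it is judged:
On the way, in this order (a step that is already met when the one before it is completed fails the run):
1. the kickstand is fully down (joint above 1.85 rad) while the easel still leans on the canvases (tilted more than 0.3 rad) (value of joint kickstand above 1.85 rad and angle between easel's own z axis and vertical above 0.3 rad), for 0.2 s.
2. the easel stands upright on both feet and the kickstand, off the canvases, with the fingers on its top rail (value of joint kickstand above 1.85 rad and angle between easel's own z axis and vertical below 0.17 rad and height (world z) of each of foot_left, foot_right, kick_foot below 0.016 m and contact force between easel and canvases below 0.1 N and contact force between the fingers and easel above 4 N and distance between the grasp point and top_rail below 0.11 m), for 0.2 s.
At the end, for the whole second after the job is handed in: Kickstand fully down (above 1.85 rad); easel within 0.17 rad of upright, both feet and the kickstand's foot on the table (centres below 16 mm), off the canvases and still; the fingers hold its top rail (contact above 4 N, grasp within 110 mm of the rail's centre) (all of step 2 and linear speed of easel below 0.02 m/s); the arm keeps its last pose, push and grip.
It fails at once if the easel falls over (tilted more than 0.8 rad) (angle between easel's own z axis and vertical above 0.8 rad).
It fails at once if a bystander is moved more than 30 mm (distance of any of jar_orange, jar_pink, jar_red, paint_tube, palette_knife, mixing_cup, tape_roll from where it was at the start of the episode above 0.03 m).
It also fails if it takes over 54 s, if anything falls off the work surface, if the arm or the gripper's body presses on something with over 40 N, if the wrist force passes 120 N, or if a joint passes its speed limit or range.

## Working session

There is one attempt and no reset: what is moved stays moved. The work goes in short steps, Python scripts to look and compute and a tool call to move; the robot and the scene stay as the last step left them, time stands still between calls to the robot, and variables do not carry over. Pictures are saved under pics/ and viewed, at most 10 in all, crops included, and the job is handed in when it is done.

Besides the shell and the picture viewer there is one more tool, called after "Call:" as name(argument=value, ...), one argument or row to a line, values as JSON. drive_tool: Moves the arm, as the interface text tells. Shift numbers are shares of 0.25 m and turn numbers shares of pi rad, none past 1 either way. Its arguments: {"type":"object","properties":{"targets":{"type":"array","items":{"type":"array","items":{"type":"array","items":{"type":"number"}}}},"squeeze":{"type":"number"}},"required":["targets"]}

```bash
mkdir -p pics; cat > h.py <<'E'
import numpy as np, cv2
from cell import ctrl
def cam(p):
    f=p["img"].shape[0]/2/np.tan(np.radians(p["vfov"])/2)
    return f,p["cx"],p["cy"],np.array(p["R"]),np.array(p["t"])
def proj(p,X):
    f,cx,cy,R,t=cam(p); c=np.atleast_2d(X)@R.T+t
    return np.c_[f*c[:,0]/c[:,2]+cx,f*c[:,1]/c[:,2]+cy]
def ray(p,uv):
    f,cx,cy,R,t=cam(p); d=R.T@np.array([(uv[0]-cx)/f,(uv[1]-cy)/f,1]); return -R.T@t,d/np.linalg.norm(d)
def atz(p,uv,z):
    o,d=ray(p,uv); return o+d*(z-o[2])/d[2]
def tri(obs):
    A=np.zeros((3,3));b=np.zeros(3)
    for p,uv in obs:
        o,d=ray(p,uv);M=np.eye(3)-np.outer(d,d);A+=M;b+=M@o
    X=np.linalg.solve(A,b); return X,[np.linalg.norm(proj(p,X)[0]-uv).round(1) for p,uv in obs]
E
python3 - <<'E'
from h import *
np.set_printoptions(precision=3,suppress=True)
P={n:ctrl.get_image(n) for n in("scene","top")}
for n,p in P.items():
    cv2.imwrite(f"pics/{n}0.png",p["img"][:,:,::-1]); print(n,p["vfov"],-p["R"].T@p["t"] if 0 else cam(p)[3].T@-cam(p)[4])
pts=["top_rail","foot_left","foot_right","kick_pivot","kick_foot","easel","canvases","jar_orange","jar_pink","jar_red","paint_tube","palette_knife","mixing_cup","tape_roll"]
for t in pts:
    r={n:ctrl.spot_point(t,p) for n,p in P.items()}
    for n in r: print(t,n,[(np.round(x["at"],1),round(x["conf"],2)) for x in r[n][:2]])
    if all(r.values()): print("   ",*tri([(P[n],np.array(r[n][0]["at"])) for n in r]))
s=ctrl.get_state();print(s)
E
```

```text
scene 44.54050267158266 [1.639 0.071 0.83 ]
top 46.0210524306663 [0.329 0.016 1.581]
top_rail scene [(array([295.8, 150.9]), 0.57), (array([327.5, 257.8]), 0.41)]
top_rail top [(array([340.6, 234.4]), 0.64)]
    [ 0.448 -0.036  0.263] [np.float64(1.2), np.float64(1.1)]
foot_left scene [(array([325.7, 252.6]), 0.96)]
foot_left top []
foot_right scene [(array([262.9, 249.9]), 0.87)]
foot_right top [(array([364.9, 210.3]), 0.69)]
    [ 0.553 -0.13   0.009] [np.float64(1.8), np.float64(1.5)]
kick_pivot scene [(array([294.7, 195. ]), 0.76), (array([325.4, 255.6]), 0.7)]
kick_pivot top [(array([345.6, 211.9]), 0.87)]
    [ 0.524 -0.047  0.17 ] [np.float64(2.1), np.float64(1.9)]
kick_foot scene [(array([357.1, 184.5]), 0.54)]
kick_foot top [(array([286.5, 214.7]), 0.77)]
    [0.512 0.124 0.195] [np.float64(0.0), np.float64(0.0)]
easel scene [(array([384. , 278.1]), 0.17)]
easel top [(array([341.3, 210.2]), 0.73)]
    [ 0.578  0.077 -0.051] [np.float64(45.5), np.float64(35.9)]
canvases scene [(array([310.4, 219.9]), 0.57)]
canvases top []
jar_orange scene []
jar_orange top [(array([340.2, 20
[... 918 characters left out ...]

tape_roll scene [(array([425.3, 268.9]), 0.97)]
tape_roll top [(array([236.4, 191.4]), 0.63), (array([345.6, 229.6]), 0.54)]
    [ 0.618  0.309 -0.001] [np.float64(1.4), np.float64(1.1)]
{'clock': 1.5, 'qpos': array([ 1.26 ,  0.213, -0.034,  1.324, -0.   ,  1.571]), 'dq': array([-0.   ,  0.001, -0.002, -0.   ,  0.   , -0.001]), 'effort': array([ -0.003, -68.596,  48.733,   0.001,  -0.   ,   0.   ]), 'tcp_pos': array([0.153, 0.476, 0.217]), 'tool_rot': array([[-0.952,  0.306,  0.   ],
       [ 0.306,  0.952,  0.   ],
       [-0.   ,  0.   , -1.   ]]), 'wrist_force': array([ 0.22 , -0.489,  0.408]), 'ft_torque': array([0.018, 0.015, 0.029]), 'grasp_force': 0.0, 'opening': 0.08523299319659397}
```

View pics/scene0.png

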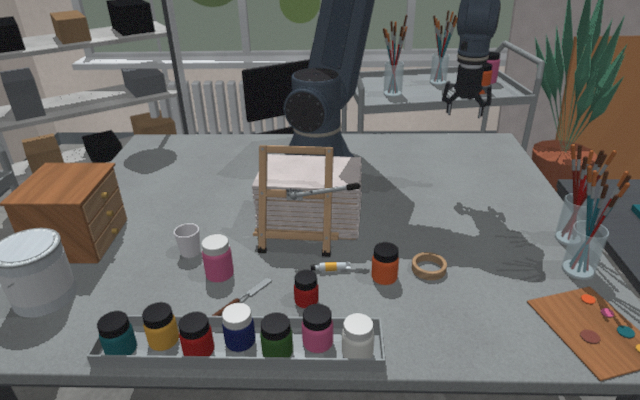

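View pics/top0.png

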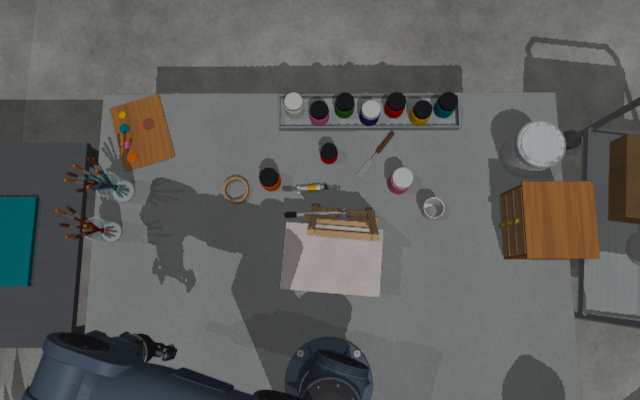

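```bash
cat >> h.py <<'E'
from scipy.spatial.transform import Rotation as Rn
from scipy.optimize import least_squares
LOC=dict(top_rail=[0,0,.29],foot_left=[0,.09,0.009],foot_right=[0,-.09,0.009],kick_pivot=[.03,0,.17])
def kf(j):
    f=j-.2; return np.array([.03,0,.17])+.171*np.array([.408*np.sin(f),np.cos(f),-.913*np.sin(f)])
def easelR(yaw,tilt):  # tilt>0 towards robot (-x of easel)
    return Rn.from_euler("z",yaw).as_matrix()@Rn.from_euler("y",-tilt).as_matrix()
def pose(v):
    x,y,yaw,tilt=v; R=easelR(yaw,tilt); fo=np.array([x,y,.009]) # mid of foot centres
    return R, fo-R@np.array([0,0,FZ])
FZ=0.009
def fit(obs,j=0,x0=(.55,-.04,0,.4)):
    def res(v):
        R,o=pose(v); r=[]
        for p,n,uv in obs:
            l=kf(j) if n=="kick_foot" else np.array(LOC[n]); r+=list(proj(p,R@l+o)[0]-uv)
        return np.array(r)
    s=least_squares(res,x0,loss="soft_l1",f_scale=2); return s.x,res(s.x).reshape(-1,2)
E
python3 - <<'E'
from h import *
np.set_printoptions(precision=3,suppress=True)
P={n:ctrl.get_image(n) for n in("scene","top")}
O=dict(scene=dict(top_rail=(295.8,150.9),foot_left=(325.7,252.6),foot_right=(262.9,249.9),kick_pivot=(294.7,195),kick_foot=(357.1,184.5)),
top=dict(top_rail=(340.6,234.4),foot_right=(364.9,210.3),kick_pivot=(345.6,211.9),kick_foot=(286.5,214.7)))
obs=[(P[c],n,np.array(u)) for c in O for n,u in O[c].items()]
v,r=fit(obs);print(v);print(r)
R,o=pose(v);print(R)
for n in LOC: print(n,R@LOC[n]+o)
for j in(0,.5,.85,1.2,1.99):print(j,R@kf(j)+o)
print(atz(P["top"],(273.4,181.3),0))
for c in P:
  for t in("jar_orange","canvases"):
    print(c,t,[(np.round(e["extent"]),round(e["conf"],2)) for e in ctrl.find_in(t,P[c])[:2]])
E
```

```text
[ 0.559 -0.046 -0.077  0.406]
[[ 0.631 -1.388]
 [ 1.105  0.529]
 [-0.371 -0.142]
 [-0.868  0.181]
 [ 0.418  0.903]
 [ 1.606 -0.407]
 [ 3.236 -0.078]
 [-2.947  0.37 ]
 [-0.312  0.459]]
[[ 0.916  0.077 -0.394]
 [-0.071  0.997  0.031]
 [ 0.395  0.     0.919]]
top_rail [ 0.449 -0.038  0.267]
foot_left [0.566 0.044 0.009]
foot_right [ 0.552 -0.136  0.009]
kick_pivot [ 0.523 -0.043  0.169]
0 [0.511 0.126 0.192]
0.5 [0.573 0.117 0.135]
0.85 [0.61  0.087 0.099]
1.2 [0.636 0.041 0.071]
1.99 [ 0.643 -0.09   0.056]
[0.654 0.186 0.   ]
scene jar_orange [(array([370., 241., 397., 286.]), 0.86)]
scene canvases [(array([255., 155., 361., 239.]), 0.6)]
top jar_orange [(array([258., 167., 282., 189.]), 0.82), (array([284., 201., 379., 240.]), 0.17)]
top canvases [(array([282., 224., 383., 302.]), 0.89), (array([283., 201., 380., 240.]), 0.28)]
```

The scene picture shows the easel leaning on the canvases, with its rod tip at (357,185) and feet at (263,250) and (326,252). The orange jar is at (385,263) and the paint tube at (338,268). The fit agrees with the given sizes and the tilt of 0.40, so next I work out the push path.

```bash
cat >> h.py <<'E'
np.set_printoptions(precision=3,suppress=True)
V0=(.559,-.046,-.077,.403)
def toolR(R): return np.c_[R[:,1],R[:,0],-R[:,2]]
def row(p,R,s=None):
    s=s or ctrl.get_state(); R0=np.array(s["tool_rot"])
    return np.r_[R0.T@(p-s["tcp_pos"])/.25, Rn.from_matrix(R0.T@R).as_rotvec()/np.pi].round(3)
def rodtcp(j,y,up=0,dx=.004):
    f=j-.2;r=y/np.cos(f); return np.array([.03+.408*np.sin(f)*r+dx,y,.17-.913*np.sin(f)*r+.014+up])
E
python3 - <<'E'
from h import *
R,o=pose(V0);T=toolR(R)
print(T); p=R@rodtcp(0,.15,.06)+o; print(p,row(p,T))
E
```

```text
[[ 0.077  0.917  0.391]
 [ 0.997 -0.071 -0.03 ]
 [ 0.     0.392 -0.92 ]]
[0.488 0.11  0.259] [-1.722 -0.985 -0.169 -0.108 -0.086  0.419]
```

Call:
drive_tool(
  targets=[
    [[-0.86,-0.49,-0.2,-0.054,-0.043,0.21,255],[-0.86,-0.49,-0.2,-0.054,-0.043,0.21,255],[-0.86,-0.49,-0.2,-0.054,-0.043,0.21,255],[-0.86,-0.49,-0.2,-0.054,-0.043,0.21,255],[-0.86,-0.49,-0.2,-0.054,-0.043,0.21,255],[-0.86,-0.49,-0.2,-0.054,-0.043,0.21,255],[-0.86,-0.49,-0.2,-0.054,-0.043,0.21,255]],
  ],
  squeeze=30,
)

```text
clock: 2.5
tcp_pos: [0.3206, 0.293, 0.2673]
tool_rot: [[-0.554, 0.807, 0.205], [0.83, 0.556, 0.054], [-0.07, 0.2, -0.977]]
wrist_force: [-0.5, 0.6, -0.5]
opening: -0.0
grasp_force: 0.0
```

```bash
python3 - <<'E'
from h import *
R,o=pose(V0);T=toolR(R)
p=R@rodtcp(0,.15,.06)+o; print(row(p,T))
E
```

```text
[-0.975  0.125  0.129 -0.054 -0.043  0.209]
```

Call:
drive_tool(
  targets=[
    [[-0.975,0.125,0.05,-0.054,-0.043,0.209,255],[-0.975,0.125,0.129,-0.054,-0.043,0.209,255],[-0.975,0.125,0.129,-0.054,-0.043,0.209,255],[-0.975,0.125,0.129,-0.054,-0.043,0.209,255],[-0.975,0.125,0.129,-0.054,-0.043,0.209,255],[-0.975,0.125,0.129,-0.054,-0.043,0.209,255],[-0.975,0.125,0.129,-0.054,-0.043,0.209,255],[-0.975,0.125,0.129,-0.054,-0.043,0.209,255]],
  ],
)

```text
clock: 3.3
tcp_pos: [0.4867, 0.1123, 0.2586]
tool_rot: [[0.073, 0.918, 0.39], [0.997, -0.066, -0.031], [-0.002, 0.391, -0.921]]
wrist_force: [-0.5, -0.2, 0.1]
opening: -0.0001
grasp_force: 0.0
```

```bash
cat >> h.py <<'E'
def shoot(name,marks=(),box=(200,80,400,300)):
    im=[]
    for n in("scene","top"):
        p=ctrl.get_image(n); a=p["img"][:,:,::-1].copy()
        for X in marks:
            u=proj(p,X)[0]; cv2.circle(a,tuple(int(round(x*8)) for x in u),8*2,(0,255,0),1,cv2.LINE_AA,3)
        c=(230,110,430,310) if n=="scene" else (230,130,430,330)
        im.append(cv2.resize(a[c[1]:c[3],c[0]:c[2]],(400,400),interpolation=cv2.INTER_CUBIC))
        if n=="scene":ps=p
    cv2.imwrite(f"pics/{name}.png",np.hstack(im)); return {"scene":ps,"top":p}
E
python3 - <<'E'
from h import *
R,o=pose(V0);T=toolR(R); s=ctrl.get_state(); tip=s["tcp_pos"]+.008*s["tool_rot"][:,2]
P=shoot("pre",[tip]+[R@kf(0)+o,R@LOC["foot_left"]+o,R@LOC["top_rail"]+o])
print(tip,R.T@(tip-o))
for n in("kick_foot","foot_left","top_rail"): print(n,[[np.round(e["at"],1) for e in ctrl.spot_point(n,P[c])[:1]] for c in P],[proj(P[c],R@(kf(0) if n=="kick_foot" else np.array(LOC[n]))+o)[0] for c in P])
for j,y in((0,.15),(.35,.15),(.65,.145),(.85,.125),(1.0,.108)): print(j,row(R@rodtcp(j,y)+o,T))
E
```

```text
[0.49  0.112 0.251] [0.02  0.152 0.264]
kick_foot [[array([356.8, 188.6])], [array([284.4, 216.8])]] [array([357.545, 185.38 ]), array([286.164, 215.086])]
foot_left [[array([327.5, 256. ])], [array([317.4, 205.1])]] [array([326.851, 253.058]), array([314.817, 206.202])]
top_rail [[array([294.6, 148.9])], [array([341. , 232.6])]] [array([296.421, 149.477]), array([342.202, 233.811])]
0 [-0.005  0.002  0.24  -0.     0.     0.001]
0.35 [-0.005  0.089  0.434 -0.     0.     0.001]
0.65 [-0.025  0.166  0.607 -0.     0.     0.001]
0.85 [-0.105  0.207  0.698 -0.     0.     0.001]
1.0 [-0.173  0.233  0.757 -0.     0.     0.001]
```

View pics/pre.png

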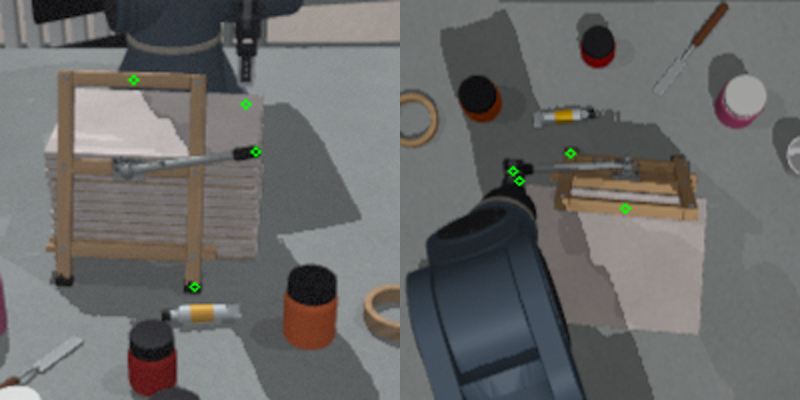

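The easel marks sit on the rod tip (356,188) and left foot (327,256). The finger seems to end at row 150 rather than at the computed row 162, so I zoom in there.

```bash
python3 - <<'E'
from h import *
p=ctrl.get_image("scene"); a=p["img"][:,:,::-1][90:210,290:410]
cv2.imwrite("pics/z.png",cv2.resize(a,(600,600),interpolation=cv2.INTER_CUBIC))
s=ctrl.get_state(); print(s["qpos"],s["clock"])
for d in(-.08,-.04,0,.008): print(d,(proj(p,s["tcp_pos"]+d*s["tool_rot"][:,2])[0]-[290,90])*5)
E
```

```text
[ 0.327 -0.144 -0.391  0.951 -0.156  1.943] 3.75
-0.08 [316.489 188.086]
-0.04 [313.641 265.663]
0 [310.819 342.542]
0.008 [310.257 357.835]
```

View pics/z.png

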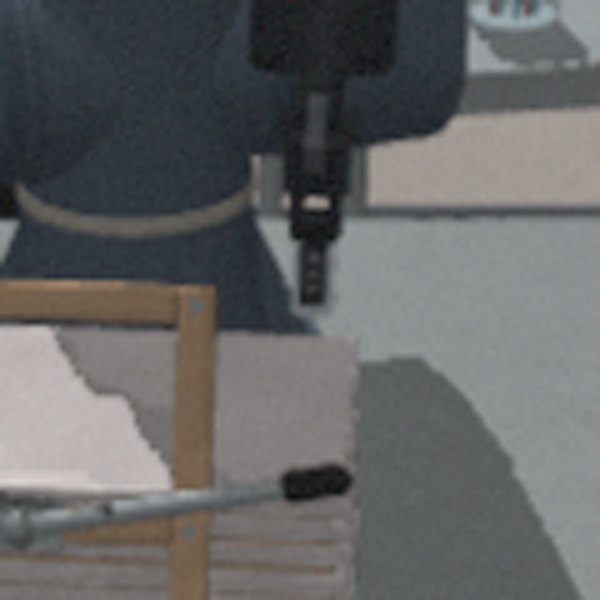

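The rod's black end is at zoom (315,480), and the fingertip's lower end is at zoom (312,305). The kinematic tip projects to row 358. I check the same offset against the first picture.

```bash
python3 - <<'E'
from h import *
p=ctrl.get_image("scene")
R0=np.array([[-.952,.306,0],[.306,.952,0],[0,0,-1]]);t=np.array([.153,.476,.217])
for y in(-.05,0,.05):
  for d in(-.005,.008): print(y,d,proj(p,t+R0@[0,y,d])[0])
print(p["R"],p["t"],p["cx"],p["cy"])
a=cv2.imread("pics/scene0.png")[60:140,420:520]
q=ctrl.get_image("top")["img"][:,:,::-1]
b=q[190:270,250:350]
cv2.imwrite("pics/z2.png",np.hstack([cv2.resize(x,(400,320),interpolation=cv2.INTER_CUBIC) for x in(a,b)]))
E
```

```text
-0.05 -0.005 [447.166 120.417]
-0.05 0.008 [446.696 124.168]
0 -0.005 [463.054 122.137]
0 0.008 [462.512 125.917]
0.05 -0.005 [479.249 123.89 ]
0.05 0.008 [478.631 127.699]
[[-0.034  0.999 -0.02 ]
 [ 0.518  0.001 -0.855]
 [-0.855 -0.04  -0.518]] [ 0.003 -0.139  1.833] 317.16097457204063 199.87676419152737
```

View pics/z2.png

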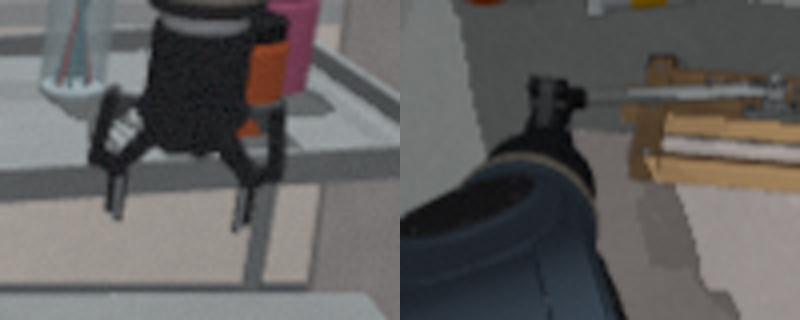

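The knuckles explain the block in the top view. The rendered fingertip seems about 25 mm shorter than stated, so I descend most of the way and compare again.

Call:
drive_tool(
  targets=[
    [[0,0,0.1,0,0,0,255],[0,0,0.2,0,0,0,255],[0,0,0.2,0,0,0,255]],
  ],
)

```text
clock: 4.15
tcp_pos: [0.5059, 0.1086, 0.21]
tool_rot: [[0.076, 0.919, 0.387], [0.997, -0.069, -0.033], [-0.004, 0.388, -0.922]]
wrist_force: [-1.4, -0.5, 0.0]
opening: 0.0002
grasp_force: 0.0
```

```bash
python3 - <<'E'
from h import *
p=ctrl.get_image("scene");q=ctrl.get_image("top"); s=ctrl.get_state()
a=p["img"][:,:,::-1][120:220,300:400];b=q["img"][:,:,::-1][170:270,240:340]
cv2.imwrite("pics/d.png",np.hstack([cv2.resize(x,(400,400),interpolation=cv2.INTER_CUBIC) for x in(a,b)]))
for d in(-.02,0,.008):
  X=s["tcp_pos"]+d*s["tool_rot"][:,2]; print(d,(proj(p,X)[0]-[300,120])*4,(proj(q,X)[0]-[240,170])*4+[400,0])
R,o=pose(V0);X=R@kf(0)+o;print("kf",(proj(p,X)[0]-[300,120])*4,(proj(q,X)[0]-[240,170])*4+[400,0],s["wrist_force"],s["tcp_pos"])
E
```

```text
-0.02 [206.41 199.43] [602.332 190.935]
0 [205.28  229.763] [605.035 183.502]
0.008 [204.829 241.859] [606.094 180.587]
kf [230.181 261.521] [584.657 180.342] [-0.084 -0.424  0.228] [0.507 0.109 0.213]
```

View pics/d.png

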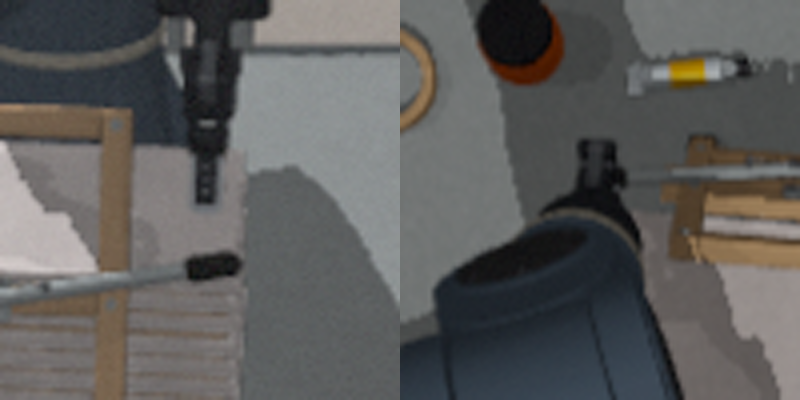

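The fingertip ends at zoom (205,202) and the rod's end is at (215,267), so there is a clear gap. I go 15 mm on, which passes the nominal contact by about 5 mm, and check whether the rod moves.

Call:
drive_tool(
  targets=[
    [[0,0,0.03,0,0,0,255],[0,0,0.06,0,0,0,255],[0,0,0.06,0,0,0,255]],
  ],
)

```text
clock: 4.55
tcp_pos: [0.5126, 0.1087, 0.1984]
tool_rot: [[0.076, 0.918, 0.39], [0.997, -0.069, -0.032], [-0.002, 0.391, -0.92]]
wrist_force: [0.5, -0.5, 0.5]
opening: 0.0004
grasp_force: 0.0
```

```bash
python3 - <<'E'
from h import *
p=ctrl.get_image("scene"); s=ctrl.get_state()
a=p["img"][:,:,::-1][120:220,300:400]
old=cv2.imread("pics/d.png")[:,:400]; cv2.imwrite("pics/d2.png",np.hstack([old,cv2.resize(a,(400,400),interpolation=cv2.INTER_CUBIC)]))
R,o=pose(V0);print(s["wrist_force"],s["tcp_pos"],R.T@(s["tcp_pos"]-o))
print([x["at"] for x in ctrl.spot_point("kick_foot",p)])
g=p["img"].mean(2)[:,350:353].mean(1);print(g[135:200].astype(int))
E
```

```text
[-0.142 -0.412  0.077] [0.513 0.109 0.199] [0.021 0.151 0.206]
[[355.3, 184.7]]
[ 54  68  64  59  58  60  62  59  64  71  65  56  49  50  47  43  35  33
  29  31  42  35  33  33  34  33  29  23  29  34  34  56  50  38  47  42
  36  56  55  36  33  92 112 120 126 127 127 127  90  35  25  28  29  25
  27  88 107 110  99 111 113 109 113 101 111]
```

No contact yet, and the visible gap is 7 px (about 18 mm). So the fingertip is about 25 mm shorter than the nominal tip. I plan the path with that offset.

```bash
python3 - <<'E'
from h import *
R,o=pose(V0);T=toolR(R)
for j,y in((0,.15),(.2,.15),(.35,.15),(.5,.148),(.65,.145),(.75,.135),(.85,.125),(.95,.115),(1.05,.103)): print(j,row(R@rodtcp(j,y,-.024)+o,T),R@rodtcp(j,y,-.024)+o)
E
```

```text
0 [-0.003  0.002  0.075 -0.     0.001  0.001] [0.52  0.107 0.182]
0.2 [-0.003  0.052  0.186 -0.     0.001  0.001] [0.543 0.106 0.161]
0.35 [-0.003  0.089  0.269 -0.     0.001  0.001] [0.559 0.104 0.146]
0.5 [-0.011  0.127  0.354 -0.     0.001  0.001] [0.576 0.101 0.13 ]
0.65 [-0.022  0.166  0.442 -0.     0.001  0.001] [0.594 0.097 0.114]
0.75 [-0.062  0.187  0.489 -0.     0.001  0.001] [0.602 0.086 0.105]
0.85 [-0.102  0.207  0.534 -0.     0.001  0.001] [0.61  0.075 0.097]
0.95 [-0.142  0.227  0.578 -0.     0.001  0.001] [0.618 0.065 0.088]
1.05 [-0.19   0.243  0.615 -0.     0.001  0.001] [0.625 0.052 0.082]
```

Call:
drive_tool(
  targets=[
    [[0,0,0.04,0,0,0,255],[0,0,0.075,0,0,0,255],[0,0.02,0.115,0,0,0,255],[0,0.04,0.155,0,0,0,255],[0,0.052,0.186,0,0,0,255],[0,0.07,0.23,0,0,0,255],[0,0.089,0.269,0,0,0,255],[0,0.089,0.269,0,0,0,255]],
  ],
)

```text
clock: 5.45
tcp_pos: [0.5597, 0.1048, 0.1445]
tool_rot: [[0.076, 0.918, 0.389], [0.997, -0.069, -0.032], [-0.003, 0.39, -0.921]]
wrist_force: [-0.1, 0.5, -0.5]
opening: -0.0002
grasp_force: 0.1
```

```bash
python3 - <<'E'
from h import *
p=ctrl.get_image("scene");q=ctrl.get_image("top"); s=ctrl.get_state()
a=p["img"][:,:,::-1][110:270,240:400];b=q["img"][:,:,::-1][150:310,240:400]
cv2.imwrite("pics/e.png",np.hstack([cv2.resize(x,(400,400),interpolation=cv2.INTER_CUBIC) for x in(a,b)]))
R,o=pose(V0)
print([x["at"] for x in ctrl.spot_point("kick_foot",p)],s["wrist_force"])
for j in(0,.2,.35,.5):print(j,proj(p,R@kf(j)+o)[0])
for n in("top_rail","foot_left"): print(n,[x["at"] for x in ctrl.spot_point(n,p)[:1]],proj(p,R@LOC[n]+o)[0])
E
```

```text
[[355.1, 212.6], [191.8, 253.5]] [-0.131 -0.592 -0.321]
0 [357.545 185.38 ]
0.2 [358.258 197.755]
0.35 [357.08  207.113]
0.5 [354.434 216.292]
top_rail [[295.5, 149.6]] [296.421 149.477]
foot_left [[327.3, 255.3]] [326.851 253.058]
```

View pics/e.png

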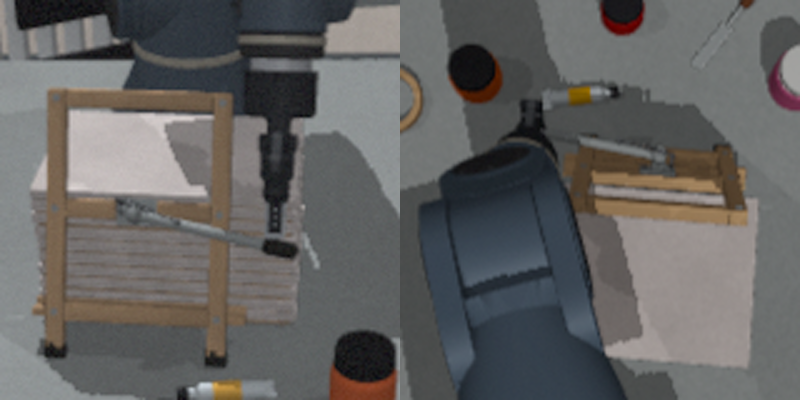

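The push works. The finger is on the rod end at crop (280,240), the joint is at about 0.42, and the easel and left foot are unmoved. I continue past the spring's centre.

Call:
drive_tool(
  targets=[
    [[-0.004,0.02,0.045,0,0,0,255],[-0.008,0.038,0.085,0,0,0,255],[-0.014,0.058,0.13,0,0,0,255],[-0.02,0.077,0.173,0,0,0,255],[-0.06,0.098,0.22,0,0,0,255],[-0.1,0.118,0.265,0,0,0,255],[-0.14,0.138,0.309,0,0,0,255],[-0.16,0.146,0.33,0,0,0,255],[-0.16,0.146,0.33,0,0,0,255]],
  ],
)

```text
clock: 6.6
tcp_pos: [0.622, 0.0589, 0.0835]
tool_rot: [[0.077, 0.918, 0.389], [0.997, -0.07, -0.032], [-0.002, 0.391, -0.92]]
wrist_force: [0.6, -0.2, 1.1]
opening: 0.0
grasp_force: 0.0
```

```bash
python3 - <<'E'
from h import *
p=ctrl.get_image("scene");q=ctrl.get_image("top"); s=ctrl.get_state()
a=p["img"][:,:,::-1][110:310,240:440];b=q["img"][:,:,::-1][130:330,230:430]
cv2.imwrite("pics/f.png",np.hstack([cv2.resize(x,(400,400),interpolation=cv2.INTER_CUBIC) for x in(a,b)]))
R,o=pose(V0)
print([x["at"] for x in ctrl.spot_point("kick_foot",p)],s["wrist_force"])
for j in(.85,1,1.2,1.99):print(j,proj(p,R@kf(j)+o)[0])
for n in("top_rail","foot_left","foot_right"): print(n,[x["at"] for x in ctrl.spot_point(n,p)[:1]],proj(p,R@LOC[n]+o)[0])
E
```

```text
[[281.2, 258.6]] [ 1.025 -0.812  0.288]
0.85 [342.87  235.763]
1 [335.857 242.766]
1.2 [324.965 250.399]
1.99 [274.355 256.641]
top_rail [[294.0, 146.9]] [296.421 149.477]
foot_left [[328.9, 255.3]] [326.851 253.058]
foot_right [[262.0, 248.2]] [262.583 249.703]
```

View pics/f.png

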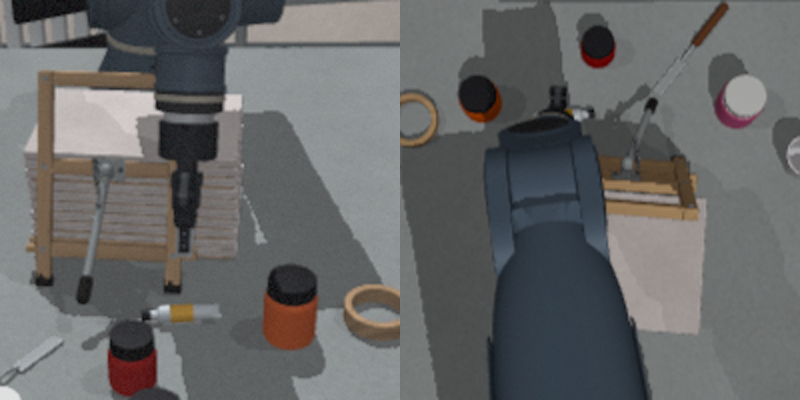

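The kickstand snapped down: the rod end is at crop (84,290) and the joint is near 1.95. The easel still leans and the bystanders are untouched. Next I retreat up and move over the top rail.

```bash
python3 - <<'E'
from h import *
R,o=pose(V0);T=toolR(R)
s=ctrl.get_state();print(R.T@(s["tcp_pos"]-o))
for l in((.085,.10,.36),(.05,.05,.39),(0,0,.39),(0,0,.345),(0,0,.258)): print(l,row(R@np.array(l)+o,T,s),R@np.array(l)+o)
E
```

```text
[0.08  0.111 0.057]
(0.085, 0.1, 0.36) [-0.046  0.02  -1.211  0.     0.     0.001] [0.507 0.058 0.365]
(0.05, 0.05, 0.39) [-0.246 -0.121 -1.33   0.     0.     0.001] [0.46  0.012 0.379]
(0, 0, 0.39) [-0.445 -0.321 -1.33   0.     0.     0.001] [ 0.41  -0.035  0.359]
(0, 0, 0.345) [-0.445 -0.321 -1.15   0.     0.     0.001] [ 0.428 -0.036  0.318]
(0, 0, 0.258) [-0.444 -0.321 -0.802  0.     0.     0.001] [ 0.462 -0.038  0.238]
```

Call:
drive_tool(
  targets=[
    [[0,0.02,-0.2,0,0,0,255],[0,0.04,-0.4,0,0,0,255],[0,0.04,-0.6,0,0,0,255],[0,0.04,-0.8,0,0,0,255],[0,0.04,-1,0,0,0,255],[0,0.04,-1,0,0,0,255],[0,0.04,-1,0,0,0,255]],
  ],
)

```text
clock: 7.6
tcp_pos: [0.5338, 0.0678, 0.3199]
tool_rot: [[0.075, 0.916, 0.393], [0.997, -0.069, -0.031], [-0.001, 0.394, -0.919]]
wrist_force: [0.7, 0.5, -0.5]
opening: -0.0001
grasp_force: 0.0
```

Call:
drive_tool(
  targets=[
    [[0,0,-0.18,0,0,0,200],[0,0,-0.35,0,0,0,100],[-0.15,-0.1,-0.35,0,0,0,0],[-0.3,-0.24,-0.35,0,0,0,0],[-0.445,-0.36,-0.35,0,0,0,0],[-0.445,-0.36,-0.3,0,0,0,0],[-0.445,-0.36,-0.3,0,0,0,0],[-0.445,-0.36,-0.3,0,0,0,0]],
  ],
)

```text
clock: 8.4
tcp_pos: [0.4133, -0.0348, 0.3516]
tool_rot: [[0.076, 0.918, 0.389], [0.997, -0.069, -0.031], [-0.002, 0.39, -0.921]]
wrist_force: [0.1, 0.2, 0.4]
opening: 0.0851
grasp_force: 0.0
```

```bash
python3 - <<'E'
from h import *
p=ctrl.get_image("scene");q=ctrl.get_image("top"); s=ctrl.get_state()
a=p["img"][:,:,::-1][90:290,200:400];b=q["img"][:,:,::-1][130:330,250:450]
cv2.imwrite("pics/g.png",np.hstack([cv2.resize(x,(400,400),interpolation=cv2.INTER_CUBIC) for x in(a,b)]))
R,o=pose(V0);T=toolR(R)
O=[]
for c,P in(("s",p),("t",q)):
  for n in list(LOC)+["kick_foot"]:
    r=ctrl.spot_point(n,P)
    if r and r[0]["conf"]>.5: O.append((P,n,np.array(r[0]["at"])));print(c,n,r[0]["at"],round(r[0]["conf"],2),proj(P,R@(kf(1.97) if n=="kick_foot" else np.array(LOC[n]))+o)[0])
v,r=fit(O,1.97);print(v)
print(R.T@(s["tcp_pos"]-o),row(R@np.array([0,0,.258])+o,T,s),s["opening"],s["wrist_force"])
E
```

```text
s top_rail [298.8, 150.2] 0.82 [296.421 149.477]
s foot_left [327.1, 255.0] 0.57 [326.851 253.058]
s foot_right [265.5, 250.0] 0.92 [262.583 249.703]
s kick_pivot [295.6, 193.5] 0.75 [293.851 195.182]
s kick_foot [276.8, 258.1] 0.66 [275.609 256.983]
t top_rail [343.3, 231.3] 0.74 [342.202 233.811]
t foot_left [316.0, 205.7] 0.84 [314.817 206.202]
t foot_right [367.1, 208.6] 0.94 [368.103 210.297]
t kick_pivot [342.1, 213.8] 0.71 [342.632 212.203]
t kick_foot [353.7, 182.0] 0.61 [354.057 180.925]
[ 0.56  -0.043 -0.083  0.396]
[0.001 0.    0.382] [-0.001 -0.001  0.496 -0.     0.     0.001] 0.0852411097259461 [1.211 0.638 0.419]
```

View pics/g.png

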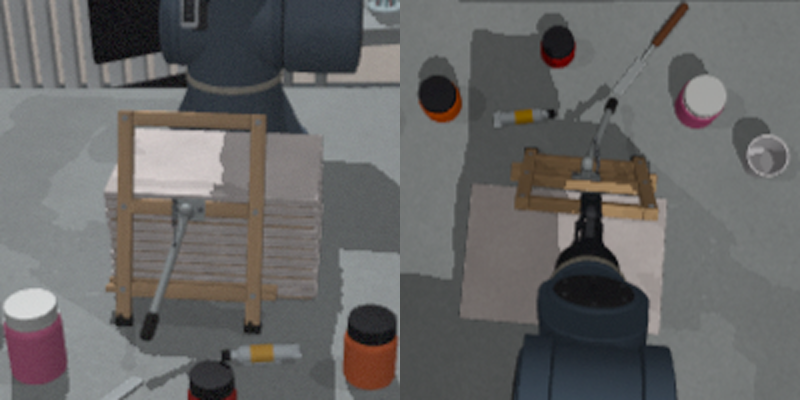

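The kickstand is down, with its rod end at crop (150,325). The gripper is centred over the rail at top crop (590,205), and the refit agrees with the earlier pose. I descend and grip.

Call:
drive_tool(
  targets=[
    [[0,0,0.15,0,0,0,0],[0,0,0.3,0,0,0,0],[0,0,0.42,0,0,0,0],[0,0,0.5,0,0,0,0],[0,0,0.5,0,0,0,0]],
  ],
)

```text
clock: 9.5
tcp_pos: [0.4611, -0.0389, 0.2346]
tool_rot: [[0.076, 0.919, 0.387], [0.997, -0.069, -0.031], [-0.002, 0.388, -0.922]]
wrist_force: [-0.6, 1.0, 1.0]
opening: 0.0855
grasp_force: 0.0
```

Call:
drive_tool(
  targets=[
    [[0,0,0,0,0,0,140],[0,0,0,0,0,0,170],[0,0,0,0,0,0,190],[0,0,0,0,0,0,210],[0,0,0,0,0,0,255],[0,0,0,0,0,0,255],[0,0,0,0,0,0,255],[0,0,0,0,0,0,255]],
  ],
  squeeze=40,
)

```text
clock: 10.3
tcp_pos: [0.4624, -0.039, 0.2378]
tool_rot: [[0.076, 0.917, 0.391], [0.997, -0.069, -0.032], [-0.002, 0.393, -0.92]]
wrist_force: [-0.7, -1.4, 6.0]
opening: 0.0173
grasp_force: 47.6
```

```bash
python3 - <<'E'
from h import *
P={c:ctrl.get_image(c) for c in("scene","top")}; s=ctrl.get_state()
R,o=pose(V0)
O=[]
for c,p in P.items():
  for n in list(LOC)+["kick_foot"]:
    r=ctrl.spot_point(n,p)
    if r and r[0]["conf"]>.5: O.append((p,n,np.array(r[0]["at"])))
v,r=fit(O,1.97);print(v,[(n,x.round(1)) for (_,n,_),x in zip(O,r)])
print(s["opening"],s["grasp_force"],s["wrist_force"],s["ft_torque"],s["tcp_pos"],s["tool_rot"])
E
```

```text
[ 0.562 -0.049 -0.128  0.391] [('top_rail', array([0.1, 0.9])), ('foot_left', array([ 0.2, -2.6])), ('foot_right', array([0.4, 0.2])), ('kick_foot', array([ 0.8, -0.9])), ('top_rail', array([-0.9, -0. ])), ('foot_left', array([-0.6, -0.1])), ('foot_right', array([1.2, 0.3])), ('kick_pivot', array([ 1. , -0.4])), ('kick_foot', array([ 1.5, -1.3]))]
0.01722695009305065 47.554301619529724 [ 0.152 -0.14   5.706] [ 0.01  -0.225 -0.127] [ 0.462 -0.039  0.238] [[ 0.076  0.917  0.391]
 [ 0.997 -0.069 -0.032]
 [-0.002  0.393 -0.92 ]]
```

The rail is gripped: opening 17 mm, 48 N. I swing it about the feet line (radius about 0.249 m, total 0.49 rad) in two gentle halves.

Call:
drive_tool(
  targets=[
    [[0,0.024,0.0003,0.0078,0,0,255],[0,0.049,0.001,0.0156,0,0,255],[0,0.073,0.003,0.0234,0,0,255],[0,0.097,0.005,0.0312,0,0,255],[0,0.122,0.0075,0.039,0,0,255],[0,0.146,0.011,0.0468,0,0,255],[0,0.17,0.0146,0.0546,0,0,255],[0,0.194,0.019,0.0624,0,0,255],[0,0.218,0.024,0.0702,0,0,255],[0,0.242,0.03,0.078,0,0,255]],
  ],
)

```text
clock: 11.9
tcp_pos: [0.5212, -0.0437, 0.2547]
tool_rot: [[0.076, 0.985, 0.156], [0.997, -0.075, -0.015], [-0.003, 0.157, -0.988]]
wrist_force: [-0.3, -2.3, 8.1]
opening: 0.0171
grasp_force: 48.4
```

```bash
python3 - <<'E'
from h import *
P={c:ctrl.get_image(c) for c in("scene","top")}; s=ctrl.get_state()
O=[]
for c,p in P.items():
  for n in list(LOC)+["kick_foot"]:
    r=ctrl.spot_point(n,p)
    if r and r[0]["conf"]>.5: O.append((p,n,np.array(r[0]["at"])))
v,r=fit(O,1.97,(.56,-.045,-.08,.15));print(v,[(n,x.round(1)) for (_,n,_),x in zip(O,r)])
t=s["tool_rot"];tilt=np.arctan2(t[0,2],-t[2,2]);print("tooltilt",tilt,s["opening"],s["grasp_force"],s["wrist_force"],s["ft_torque"],s["tcp_pos"])
E
```

```text
[ 0.561 -0.052 -0.053  0.049] [('top_rail', array([ 27.1, -89. ])), ('foot_left', array([-0.8, -0.6])), ('foot_right', array([-1.1, -1.1])), ('kick_pivot', array([-0.7,  3.7])), ('kick_foot', array([0.2, 1.8]))]
tooltilt 0.15761590876250856 0.017203877853409648 48.535857796669006 [-2.072 -1.769 11.096] [-0.318 -0.259 -0.154] [ 0.522 -0.044  0.255]
```

Call:
drive_tool(
  targets=[
    [[0,0.024,0.0,0.0078,0,0,255],[0,0.049,0.0,0.0156,0,0,255],[0,0.073,0.001,0.0234,0,0,255],[0,0.097,0.003,0.0312,0,0,255],[0,0.122,0.006,0.039,0,0,255],[0,0.146,0.009,0.0468,0,0,255],[0,0.17,0.0126,0.0546,0,0,255],[0,0.194,0.017,0.0624,0,0,255],[0,0.218,0.022,0.0702,0,0,255],[0,0.242,0.028,0.078,0,0,255]],
  ],
)

```text
clock: 13.5
tcp_pos: [0.5823, -0.0485, 0.2577]
tool_rot: [[0.076, 0.993, -0.085], [0.997, -0.076, 0.004], [-0.003, -0.085, -0.996]]
wrist_force: [2.7, -4.2, 16.5]
opening: 0.0173
grasp_force: 49.6
```

Call:
drive_tool(
  targets=[
    [[0,0,0,0,0,0,255],[0,0,0,0,0,0,255],[0,0,0,0,0,0,255],[0,0,0,0,0,0,255]],
  ],
)

```text
clock: 13.9
tcp_pos: [0.5819, -0.0484, 0.2576]
tool_rot: [[0.076, 0.993, -0.085], [0.997, -0.076, 0.004], [-0.003, -0.085, -0.996]]
wrist_force: [1.8, -3.9, 13.5]
opening: 0.0173
grasp_force: 49.2
```

```bash
python3 - <<'E'
from h import *
P={c:ctrl.get_image(c) for c in("scene","top")}; s=ctrl.get_state()
O=[]
for c,p in P.items():
  for n in list(LOC)+["kick_foot"]:
    r=ctrl.spot_point(n,p)
    if r: print(c,n,r[0]["at"],round(r[0]["conf"],2))
    if r and r[0]["conf"]>.5 and n!="top_rail": O.append((p,n,np.array(r[0]["at"])))
v,r=fit(O,1.97,(.56,-.045,-.08,-.09));print(v,[(n,x.round(1)) for (_,n,_),x in zip(O,r)])
R,o=pose((v[0],v[1],-.076,-.09)); print("pred kf",[proj(P[c],R@kf(1.97)+o)[0] for c in P], "rail",[proj(P[c],R@[0,0,.29]+o)[0] for c in P])
t=s["tool_rot"];print("tooltilt",np.arctan2(t[0,2],-t[2,2]),s["opening"],s["grasp_force"],s["wrist_force"],s["ft_torque"],s["tcp_pos"])
a=P["scene"]["img"][:,:,::-1][90:290,200:400];b=P["top"]["img"][:,:,::-1][130:330,250:450]
cv2.imwrite("pics/i.png",np.hstack([cv2.resize(x,(400,400),interpolation=cv2.INTER_CUBIC) for x in(a,b)]))
E
```

```text
scene top_rail [288.4, 164.8] 0.7
scene foot_left [326.4, 255.8] 0.81
scene foot_right [258.8, 250.9] 0.79
scene kick_pivot [289.3, 206.0] 0.92
scene kick_foot [271.7, 275.5] 0.56
[ 0.571 -0.051 -0.098  0.069] [('foot_left', array([-1.4,  0.3])), ('foot_right', array([1.7, 1. ])), ('kick_pivot', array([-1.1,  1.5])), ('kick_foot', array([ 0.9, -3.8]))]
pred kf [array([273.718, 276.882]), array([354.689, 177.058])] rail [array([285.498, 167.65 ]), array([347.562, 180.727])]
tooltilt -0.08512843131618483 0.017227341307157404 49.23981249332428 [ 2.212 -3.849 12.902] [-0.581 -0.735 -0.025] [ 0.582 -0.048  0.258]
```

View pics/i.png

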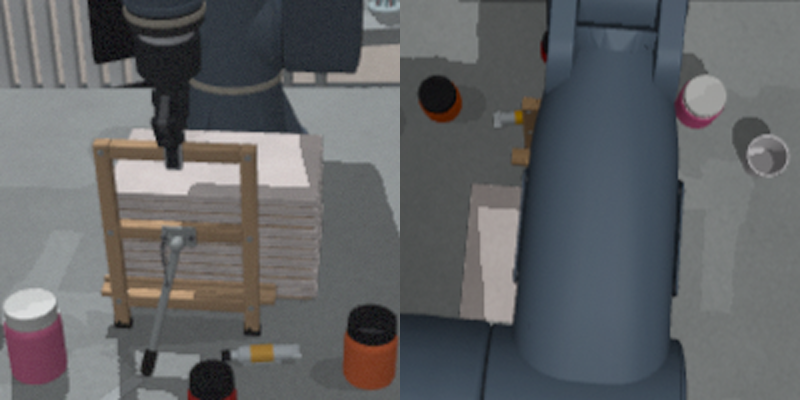

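The easel stands upright, with feet at crop (123,322) and (252,330), rod end at (150,365) and the rail gripped at (174,155). To confirm that the kickstand bears on the table, I tilt a further 0.02 rad and watch the moment.

Call:
drive_tool(
  targets=[
    [[0,0.01,0,0.0032,0,0,255],[0,0.02,0,0.0064,0,0,255],[0,0.02,0,0.0064,0,0,255],[0,0.02,0,0.0064,0,0,255],[0,0.02,0,0.0064,0,0,255]],
  ],
  squeeze=60,
)

```text
clock: 15.0
tcp_pos: [0.5868, -0.0488, 0.2572]
tool_rot: [[0.076, 0.992, -0.105], [0.997, -0.076, 0.005], [-0.003, -0.105, -0.994]]
wrist_force: [1.0, -2.1, 14.1]
opening: 0.0166
grasp_force: 61.4
```

```bash
python3 - <<'E'
from h import *
S=[];
D={n:[] for n in list(LOC)+["kick_foot"]}
for i in range(4):
  p=ctrl.get_image("scene")
  for n in D:
    r=ctrl.spot_point(n,p)
    if r and r[0]["conf"]>.4:D[n].append(r[0]["at"])
  s=ctrl.get_state();S.append(np.r_[s["wrist_force"],s["ft_torque"]])
for n in D:print(n,np.median(D[n],0),len(D[n]))
R,o=pose((.56,-.046,-.077,-.09))
for tl in(-.1,-.05,0):
  R,o=pose((.56,-.046,-.077,tl)); print(tl,*[(n,proj(p,R@(kf(1.97) if n=="kick_foot" else np.array(LOC[n]))+o)[0].round(1)) for n in D])
t=s["tool_rot"];print("tooltilt",np.arctan2(t[0,2],-t[2,2]),s["opening"],s["grasp_force"],np.mean(S,0),s["tcp_pos"],s["clock"])
E
```

```text
top_rail [285.8 165.6] 3
foot_left [324.  257.4] 3
foot_right [262.05 250.25] 4
kick_pivot [290.95 210.75] 4
kick_foot [272.65 278.45] 4
-0.1 ('top_rail', array([287.6, 166.2])) ('foot_left', array([326.8, 253.3])) ('foot_right', array([262.5, 249.9])) ('kick_pivot', array([289. , 212.7])) ('kick_foot', array([275.9, 274.5]))
-0.05 ('top_rail', array([288.5, 163.2])) ('foot_left', array([326.8, 253.3])) ('foot_right', array([262.5, 249.9])) ('kick_pivot', array([289.4, 210.3])) ('kick_foot', array([275.8, 273. ]))
0 ('top_rail', array([289.4, 160.5])) ('foot_left', array([326.8, 253.3])) ('foot_right', array([262.5, 249.9])) ('kick_pivot', array([289.9, 208.1])) ('kick_foot', array([275.7, 271.5]))
tooltilt -0.10514731369422813 0.016963611997481864 61.35873556137085 [ 1.545 -3.318 14.087 -0.509 -0.566 -0.023] [ 0.587 -0.049  0.257] 16.2
```

The rail, pivot and kick-foot pixels match a lean of about −0.09 to −0.10. TCP height is consistent with the feet on the table, the tool presses down with 14 N, and the grip is 61 N. I hold briefly and hand in.

Call:
drive_tool(
  targets=[
    [[0,0,0,0,0,0,255],[0,0,0,0,0,0,255],[0,0,0,0,0,0,255],[0,0,0,0,0,0,255],[0,0,0,0,0,0,255]],
  ],
)

```text
clock: 16.7
tcp_pos: [0.5867, -0.0488, 0.2572]
tool_rot: [[0.076, 0.992, -0.105], [0.997, -0.076, 0.005], [-0.003, -0.105, -0.994]]
wrist_force: [1.4, -3.2, 13.7]
opening: 0.0168
grasp_force: 61.4
```

```bash
python3 -c "
from cell import ctrl
s=ctrl.get_state();print(s['wrist_force'],s['ft_torque'],s['grasp_force'],abs(s['dq']).max());print(ctrl.sign_off())"
```

```text
[ 1.37244866 -3.22541777 13.67248822] [-0.52511935 -0.53576945  0.05748981] 61.35898947715759 0.002442366745632195
the job is handed in; nothing more can be done
None
```

I snapped the kickstand down while the easel leaned, swung the easel upright, and handed it in still gripping the rail at 61 N; the judge returned no verdict, and I inferred from the images and geometry, not from a direct contact reading, that the kickstand's foot is on the table.

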